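# Seat the board tray in the open chassis and lock it

### The arm

A 6-joint arm with a two-finger parallel gripper is mounted at the origin on a cart in front of the work surface, level with it; the furniture and walls round the work are solid. World frame = base frame: x ahead of the robot, y to its left, z up, the work surface at z = 0. Lengths are in mm, angles in degrees, forces in N, time in s.
With the tool pointing down it reaches from about 325 to 900 mm from the base axis. Payload 6.1 kg.
Tool frame: the origin (TCP) lies between the finger pads; the fingertips stand 14 mm ahead of it and the grasp point (between the pads) lies 5 mm behind it; z points along the fingers, y is the line along which they close (so a half turn about z gives the same grasp; the last joint's range is limited). The gripper opens to 87 mm and grips with 3 to 60 N. Pads are 19 mm wide; open, the fingers measure 117 mm over their backs; the gripper's body (75 mm by 190 mm) begins 51 mm behind the grasp point.
Start: joints at [57.634, 12.628, 87.462, -0, 79.91, -7.225], TCP at [265.531, 565.782, 236.538] pointing down, gripper open.
Joint ranges: [-170.65, 170.65], [-52.31, 119.04], [5.05, 147.46], [-71.25, 251.25], [11.57, 151.72], [-153.62, 153.62]. Speed limits (degrees/s): [147.25, 147.25, 172.46, 180, 180, 180].

### API

Orientations are given as a 3x3 rotation matrix whose columns are the frame's x, y, z axes.
In Python, from plant import r gives the robot as it stands.
- The arm moves only by the tool servo_tool, never from a script. Its argument "series" is a list of rows, each a list of 7 numbers: the turn, a rotation vector about the tool's x, y, z in rad, then the shift along the tool's x, y, z in cm, then the opening, from 0 (shut) to 1 (fully open). A call has 1 to 20 rows; each row is the pose to reach, as a shift and turn from the pose commanded when the call began, along the tool's axes at that moment; what a row does not reach only later rows make up. A row lasts 1/12 s, in which the tool goes at most 41.7 mm and 7.16 degrees, less where a joint would pass 70% of its speed; a pose out of reach is approached as far as the arm can. A call with a gripper value outside its range is refused whole. The fingers move at their own pace and stop on an object; the grip force is fixed at half the most. Time passes only in rows, so rows that repeat a pose let the fingers close. It gives the time, the measured TCP pose, the force, the opening and the grip force at its end, in the units of the state.
- r.state(): the state, without advancing time (a new reading comes with each control period).
- r.capture(name): name is "scene" or "top"; returns a dict with "color" (384x512x3 uint8, blue, green, red), "intrinsics" (3x3 intrinsics, pixels), "camera_from_world" (4x4, takes a point from world to camera coordinates). Camera axes: x right, y down, z forward; pixel columns grow to the right and rows downward; lengths in mm; the calibration is good to about 2 mm. A picture is of the moment at which its call begins. There is no depth.
- r.hand_in(): hands the job in; it is judged then, once.
Trained networks look in a picture, given as the dict that the camera call returned (one of the last four; its "shot" number tells which), for a name from the list of things; names that differ only in an ending like _2 or _b are one class to them, and where a whole thing is asked for, a point or a joint stands for the part that bears it (a point fixed in the world has none). Each returns a list of dicts, best first, with "score" (0 to 1); they miss things now and then, are a little off and sometimes report something else, mostly with a low value. They report only what shows in the picture. A call takes as long as a camera call.
- r.search_frame(query, picture): "box" ([centre column, centre row, width, height] in pixels, round what is visible of it).
- r.spot_point(query, picture): "pixel" ([column, row] in pixels: a listed point, or the origin of a listed thing).
The state is a dict: "time": time; "joint_pos": joint angles; "joint_vel": joint speeds; "effort": joint torques, N m; "tcp_pos": TCP position; "ee_rot": TCP orientation; "wrist_force": force on the tool from outside, world axes, zero at the start; "ft_torque": the same for the moment, N m; "finger_gap": opening from 0.0 (shut) to 1.0 (fully open); "finger_force": force on a finger pad.
Only numpy, scipy, OpenCV 4.12 (cv2) and the standard library are available. Lean on these libraries where they do the work, as an engineer would, in place of code of your own. Each camera call takes 0.05 s, during which the arm holds its last target. There are 200 camera calls.

### The job

Push the steel tray with the green circuit board gently along its rails into the grey chassis, until you feel it drop into the locating notches and it sits down flat. Then push the orange lever at the chassis's side all the way shut, so that its nose lies over the tray's edge. Only push, with the finger: do not lift the tray off its rails, do not ram it, and leave the loose things beside the chassis alone.

Things in the scene. Friction and masses are not known exactly. Their poses are not given: they have to be found in the camera images.
- chassis: open-topped grey sheet-metal chassis fixed to the bench, 285 long (x) x 108 wide (y). Origin on the bench top, z up; x runs along the rails from the open front (x -148) to the back wall (x +137, 60 high), y to the side with the orange lever. Side walls 40 high, inner faces at y -52 and +52, outer at -54 and +54. Behind x +78 stand a transformer and capacitors, up to 46 high
- tray: loose steel tray, 130 (x) x 100 (y), sheet 3 thick, about 0.5 kg, a green circuit board on it (20 high). Origin: centre of the sheet's underside; axes as the chassis's. Four white feet, 12 (x) x 11 (y) x 6 high, at x -50 and +50, y -41 and +41, ride on the rails: origin then at z 30 in the chassis frame. 2 mm side play. It starts 45 to 75 short of home; sliding friction 1 to 3 N resists a push
- tray_home (a point): where the tray's origin lies when seated: chassis x -5 (4 either way is play), y 0, z 24. The two dark steel rails (at chassis y -41 and +41, 18 wide, top at z 24) have notches 20 long for the feet, centred 50 before and behind this point. There the tray falls 6 by its own weight, flat onto the rails, and pushed on, its feet meet the notches' ends: a hard stop
- tray_lip (a point): middle of the front face (tray x -65, looking to the robot) of the tray's upturned front lip, where it is pushed; the lip is 88 wide, 3 thick, 34 high above the sheet's underside; this point is 16 above it. The space before it is open
- lever (a joint): orange retaining lever, turns level about an upright axis outside the chassis's +y wall. 0: shut at its stop, tail along the wall towards the front (chassis -x), 29 long nose over the tray's edge. Grows as it opens; at 1.57 (stop) the tail stands straight out (chassis +y). Starts 1.25 to 1.55. Stays where left; about 0.6 N at the tab moves it. Its nose strikes the edge of a tray not yet dropped
- lever_pivot (a point): the lever's turning axis, at chassis x -30, y +66, at the height of the lever's underside (z 28.5)
- lever_tab (a point): centre of the upright thumb tab at the end of the lever's tail, 55 from the axis; tab 26 along the tail x 6 thick x 28 high (z 28.5 to 56.5 above the bench), tail 10 wide and 5 thick. It is pushed on the face that looks to the chassis's back (+x) while open and outwards (+y) when shut
- black_capacitor: black capacitor with a pale top standing on the bench, 30 diameter x 42 high, to the left of the chassis behind the lever; origin under its centre. To be left alone
- red_driver: screwdriver with a red handle lying right of the chassis's front, 139 long, 29 high; origin under its middle. To be left alone
- cutter: side cutter with red handles lying right of the chassis, 145 long, 12 high; origin under its middle. To be left alone

How it is judged (in metres and radians):
On the way:
1. the tray has dropped into the locating notches, the lever still open (z of tray in the frame of chassis below 0.0262 m and x of tray in the frame of chassis between -0.012 and 0.002 m and angle between tray's own z axis and vertical below 0.025 rad and value of joint lever above 0.8 rad), for 0.2 s.
At the end, for the whole second after the job is handed in: the tray lies flat and still in its notches (underside within 2 mm of the rails, tilt under 0.025 rad) and the lever is shut (under 0.14 rad from its stop) (value of joint lever below 0.14 rad and z of tray in the frame of chassis below 0.0262 m and x of tray in the frame of chassis between -0.012 and 0.002 m and angle between tray's own z axis and vertical below 0.025 rad and linear speed of tray below 0.01 m/s); the robot touches nothing.
It fails at once if the tray is lifted off its rails (z of tray in the frame of chassis above 0.04 m).
It fails at once if the tray is tipped up (angle between tray's own z axis and vertical above 0.15 rad).
It fails at once if the tray is rammed (over 45 N from the fingers or arm) (contact force between any of the fingers, the arm and tray above 45 N).
It fails at once if a loose thing beside the chassis is moved more than 15 mm (distance of any of black_capacitor, red_driver, cutter from where it was at the start of the episode above 0.015 m).
It also fails if it takes over 48 s, if anything falls off the work surface, if the arm or the gripper's body presses on something with over 40 N, if the wrist force passes 120 N, or if a joint passes its speed limit or range.

## Working session

There is one attempt and no reset: what is moved stays moved. The work goes in short steps, Python scripts to look and compute and a tool call to move; the robot and the scene stay as the last step left them, time stands still between calls to the robot, and variables do not carry over. Pictures are saved under pics/ and viewed, at most 10 in all, crops included, and the job is handed in when it is done.

Besides the shell and the picture viewer there is one more tool, called as name(argument=value, ...), one argument or row to a line, values as JSON. servo_tool: Moves the arm, as the interface text tells. Its arguments: {"type":"object","properties":{"series":{"type":"array"}},"required":["series"]}

```bash
mkdir -p pics; cat > h.py <<'E'
import numpy as np,cv2
from plant import r
def ray(p,px):
    K=np.array(p["intrinsics"]);T=np.array(p["camera_from_world"]);R=T[:3,:3];t=T[:3,3]
    d=R.T@np.linalg.inv(K)@np.array([px[0],px[1],1.]);return -R.T@t,d/np.linalg.norm(d)
def atz(p,px,z):
    o,d=ray(p,px);return o+d*(z-o[2])/d[2]
def proj(p,X):
    T=np.array(p["camera_from_world"]);c=T[:3,:3]@np.array(X)+T[:3,3];u=np.array(p["intrinsics"])@c;return u[:2]/u[2]
E
python3 - <<'E'
from h import *
s=r.state();print(s["time"],s["tcp_pos"],np.round(s["ee_rot"],3).tolist(),s["finger_gap"])
z=dict(chassis=0,tray=30,tray_home=24,tray_lip=46,lever_pivot=28.5,lever_tab=42.5,black_capacitor=0,red_driver=0,cutter=0)
P={n:r.capture(n) for n in("scene","top")}
for n,p in P.items():
    cv2.imwrite(f"pics/{n}0.png",p["color"])
    print(n,ray(p,[256,192]))
    for q in z:
        for d in r.spot_point(q,p)[:2]: print(q,np.round(d["score"],2),np.round(d["pixel"],1),np.round(atz(p,d["pixel"],z[q]),1))
E
```

```text
0.0 [265.18833434 565.30217224 235.42420725] [[-0.905, 0.425, -0.001], [0.425, 0.905, -0.002], [0.0, -0.002, -1.0]] 0.9993836684686446
scene (array([  96.36800057, -328.20818973,  585.18797921]), array([ 0.5757252 ,  0.52318552, -0.62834497]))
chassis 0.76 [263.  217.4] [580.8  93.4   0. ]
chassis 0.43 [232.9 203.7] [570.9 169.3   0. ]
tray 0.88 [245.6 221.3] [525.6  89.4  30. ]
tray_home 0.86 [265.1 207.1] [586.8  93.1  24. ]
tray_home 0.2 [202.4 192.8] [534.3 221.4  24. ]
tray_lip 0.85 [223.6 234.3] [462.1  83.6  46. ]
lever_pivot 0.61 [229.  203.5] [543.  151.4  28.5]
lever_tab 0.76 [204.2 190.4] [527.5 206.3  42.5]
black_capacitor 0.81 [230.3 173. ] [645.2 250.5   0. ]
red_driver 0.89 [282.8 286.2] [471.9 -47.1   0. ]
cutter 0.68 [322.4 232.5] [624.8 -22.4   0. ]
cutter 0.46 [202.2 191.6] [555.5 248.3   0. ]
top (array([473.13971987, 118.77745231, 911.81572711]), array([ 0.17314503, -0.00508385, -0.98488322]))
chassis 0.57 [261.8 211.7] [582.6 100.    0. ]
tray 0.81 [268.6 233.3] [526.1  84.9  30. ]
tray_home 0.83 [263.6 208.5] [587.6  95.9  24. ]
tray_lip 0.93 [267.8 263.9] [453.5  88.6  46. ]
tray_lip 0.56 [267.8 234.1] [523.3  87.4  46. ]
lever_pivot 0.78 [240.9 226.3] [543.9 152.1  28.5]
lever_pivot 0.44 [322.8 255.4] [472.  -44.4  28.5]
lever_tab 0.52 [219.6 236.9] [518.  202.6  42.5]
black_capacitor 0.59 [201.2 186.3] [649.9 254.6   0. ]
red_driver 0.89 [321.7 254.6] [473.9 -47.    0. ]
red_driver 0.66 [213.7 235.4] [524.  221.6   0. ]
cutter 0.61 [304.3 194.8] [624.8  -8.9   0. ]
```

View pics/scene0.png

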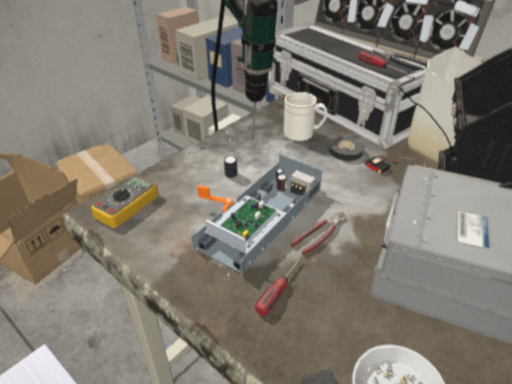

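View pics/top0.png

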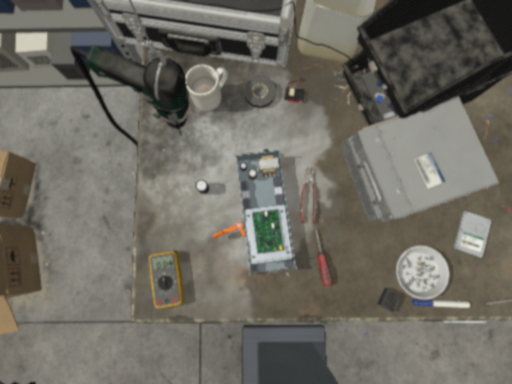

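The scene shows the chassis mid-bench, slightly yawed, with the lever standing out left at (215,197) in the scene view. In the top view the tray is at (268,233) and the lever tab at about (217,235). I'll take an enlarged crop to get the yaw.

```bash
python3 - <<'E'
import cv2
i=cv2.imread("pics/top0.png")[140:285,195:345];cv2.imwrite("pics/c1.png",cv2.resize(i,None,fx=4,fy=4,interpolation=cv2.INTER_CUBIC))
i=cv2.imread("pics/scene0.png")[145:280,180:340];cv2.imwrite("pics/c2.png",cv2.resize(i,None,fx=4,fy=4,interpolation=cv2.INTER_CUBIC))
E
```

```text
(no output)
```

View pics/c1.png

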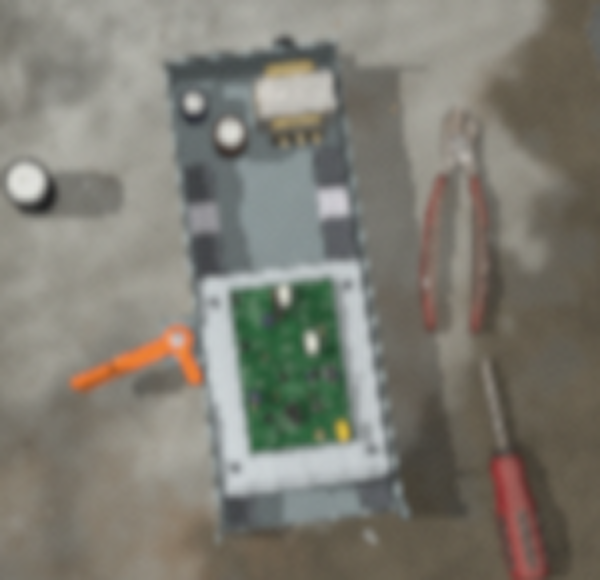

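View pics/c2.png

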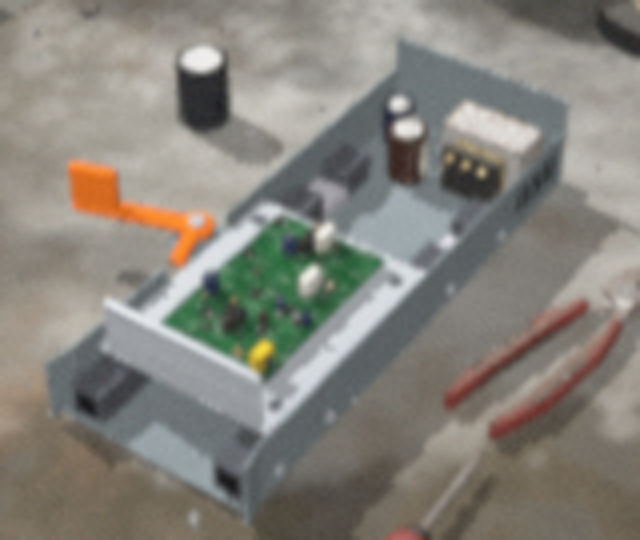

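```bash
python3 - <<'E'
from h import *
from scipy.optimize import least_squares as LS
P=[r.capture("top"),r.capture("scene")]
c1=lambda u,v:(0,u/4+195,v/4+140); c2=lambda u,v:(1,u/4+180,v/4+145)
# (view,u,v),(frame,local)
O=[(c1(168,64),'c',(137,54,60)),(c1(338,46),'c',(137,-54,60)),(c1(408,515),'c',(-148,-54,40)),(c1(220,530),'c',(-148,54,40)),
(c2(398,40),'c',(137,54,60)),(c2(568,103),'c',(137,-54,60)),(c2(47,362),'c',(-148,54,40)),(c2(248,482),'c',(-148,-54,40)),
(c1(176,338),'c',(-30,66,33)),(c2(198,220),'c',(-30,66,33)),((0,263.6,208.5),'c',(-5,0,24)),((1,265.1,207.1),'c',(-5,0,24)),
(c2(106,302),'t',(-65,44,34)),(c2(266,386),'t',(-65,-44,34)),((0,268.6,233.3),'t',(0,0,0)),((1,245.6,221.3),'t',(0,0,0)),((0,267.8,263.9),'t',(-65,0,16)),((1,223.6,234.3),'t',(-65,0,16)),
(c1(205,285),'t',(65,50,3)),(c1(357,268),'t',(65,-50,3)),
((0,219.6,236.9),'l',(0,0,0)),((1,204.2,190.4),'l',(0,0,0)),(c2(95,188),'l',(0,0,0))]
def w(p,f,L):
    L=np.array(L,float)
    if f=='t': L=L+[p[3],0,30]
    if f=='l': a=np.pi-p[4]; L=np.array([-30+55*np.cos(a),66+55*np.sin(a),42.5])
    c,s=np.cos(p[2]),np.sin(p[2]);return np.array([p[0]+c*L[0]-s*L[1],p[1]+s*L[0]+c*L[1],L[2]])
f=lambda p:np.concatenate([proj(P[o[0]],w(p,k,L))-o[1:] for o,k,L in O])
s=LS(f,[590,95,.09,-65,1.4],loss='soft_l1',x_scale=[10,10,.1,10,.1]);print(s.x);print(np.round(f(s.x).reshape(-1,2),1).tolist())
p=s.x
for n,k,L in(("lip",'t',(-65,0,16)),("tab",'l',0),("pivot",'c',(-30,66,28.5)),("home",'c',(-5,0,24))):print(n,w(p,k,L))
np.save("p.npy",p)
E
```

```text
[ 5.83528042e+02  9.18941355e+01  1.13860503e-01 -6.14792769e+01
  1.24839099e+00]
[[-0.7, -0.5], [0.9, -1.4], [-0.7, -0.5], [0.9, 1.5], [0.1, -1.7], [0.8, -1.0], [2.0, -1.2], [-0.6, -5.5], [1.0, 0.7], [-0.4, 0.5], [1.9, 3.6], [-2.0, 2.4], [-1.8, -0.4], [-2.6, -1.3], [0.0, 1.5], [0.6, 1.9], [4.7, -1.9], [0.7, 2.9], [-1.4, -0.5], [1.2, -1.3], [-0.5, -2.1], [-0.9, 1.5], [-0.4, -0.1]]
lip [457.86773193  77.52423752  46.        ]
tab [522.98303787 203.9068124   42.5       ]
pivot [546.2237287  154.05833911  28.5       ]
home [578.5604175   91.32606227  24.        ]
```

servo_tool(
  series=[
    [0,0,-0.553,-34.8,-38.1,13.6,0],
    [0,0,-0.553,-34.8,-38.1,13.6,0],
    [0,0,-0.553,-34.8,-38.1,13.6,0],
    [0,0,-0.553,-34.8,-38.1,13.6,0],
    [0,0,-0.553,-34.8,-38.1,13.6,0],
    [0,0,-0.553,-34.8,-38.1,13.6,0],
    [0,0,-0.553,-34.8,-38.1,13.6,0],
    [0,0,-0.553,-34.8,-38.1,13.6,0],
    [0,0,-0.553,-34.8,-38.1,13.6,0],
    [0,0,-0.553,-34.8,-38.1,13.6,0],
    [0,0,-0.553,-34.8,-38.1,13.6,0],
    [0,0,-0.553,-34.8,-38.1,13.6,0],
    [0,0,-0.553,-34.8,-38.1,13.6,0],
    [0,0,-0.553,-34.8,-38.1,13.6,0],
    [0,0,-0.553,-34.8,-38.1,13.6,0],
    [0,0,-0.553,-34.8,-38.1,13.6,0],
  ],
)

```text
time: 2.43
tcp_pos: [418.7, 73.3, 100.7]
ee_rot: [[-0.994, -0.113, -0.0], [-0.113, 0.994, 0.0], [0.0, 0.001, -1.0]]
wrist_force: [0.2, 0.3, 0.1]
finger_gap: 0.008
finger_force: 0.0
```

servo_tool(
  series=[
    [0,0,0,0,0,3,0],
    [0,0,0,0,0,5,0],
    [0,0,0,0,0,5,0],
    [0,0,0,-0.5,0,5,0],
    [0,0,0,-0.9,0,5,0],
    [0,0,0,-1.3,0,5,0],
    [0,0,0,-1.7,0,5,0],
    [0,0,0,-2.0,0,5,0],
    [0,0,0,-2.0,0,5,0],
  ],
)

```text
time: 3.18
tcp_pos: [440.0, 75.4, 51.4]
ee_rot: [[-0.993, -0.114, 0.002], [-0.114, 0.993, -0.0], [-0.002, -0.0, -1.0]]
wrist_force: [-0.6, 0.3, -0.6]
finger_gap: 0.003
finger_force: 0.0
```

```bash
python3 - <<'E'
from h import *
P=[r.capture("scene"),r.capture("top")]
a=cv2.resize(P[0]["color"][145:280,180:340],(640,540),interpolation=cv2.INTER_CUBIC);cv2.imwrite("pics/s1.png",a)
s=r.state();print(s["time"],s["tcp_pos"],s["wrist_force"])
for p in P:
  for q in("tray","tray_lip","tray_home"):print(q,[(round(d["score"],2),np.round(d["pixel"],1)) for d in r.spot_point(q,p)[:1]])
E
```

```text
3.2833 [438.82015836  75.26888604  50.77718836] [0.63322134 0.03643617 0.1820261 ]
tray [(0.74, array([244.6, 219.7]))]
tray_lip [(0.78, array([224.1, 232. ]))]
tray_home [(0.81, array([267.2, 208.7]))]
tray [(0.55, array([268.5, 233.3]))]
tray_lip [(0.63, array([269.4, 265.7]))]
tray_home [(0.66, array([266.9, 211. ]))]
```

View pics/s1.png

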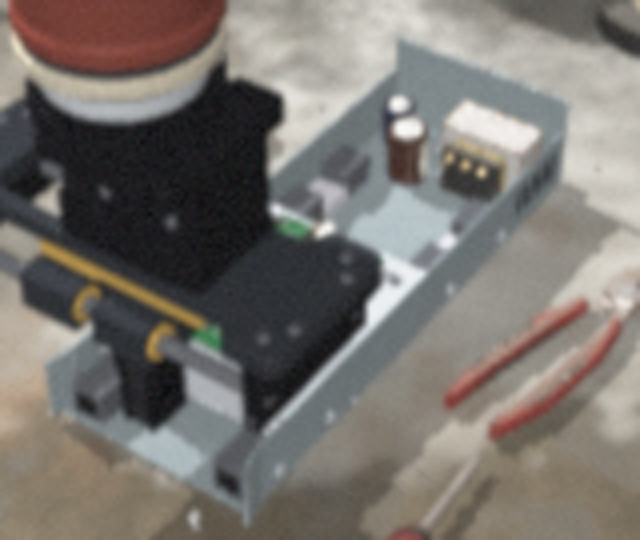

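The closed fingers stand just in front of the lip at about (155,385), and the gripper body is clear above the walls. Now a slow push.

servo_tool(
  series=[
    [0,0,0,-0.2,0,0,0],
    [0,0,0,-0.4,0,0,0],
    [0,0,0,-0.6,0,0,0],
    [0,0,0,-0.8,0,0,0],
    [0,0,0,-1.0,0,0,0],
    [0,0,0,-1.2,0,0,0],
    [0,0,0,-1.4,0,0,0],
    [0,0,0,-1.6,0,0,0],
    [0,0,0,-1.8,0,0,0],
    [0,0,0,-2.0,0,0,0],
    [0,0,0,-2.2,0,0,0],
    [0,0,0,-2.4,0,0,0],
  ],
)

```text
time: 4.58
tcp_pos: [461.4, 78.1, 50.3]
ee_rot: [[-0.993, -0.114, -0.003], [-0.114, 0.993, -0.0], [0.003, 0.0, -1.0]]
wrist_force: [-4.8, 0.1, 4.3]
finger_gap: 0.006
finger_force: 2.6
```

servo_tool(
  series=[
    [0,0,0,-0.2,0,0,0],
    [0,0,0,-0.4,0,0,0],
    [0,0,0,-0.6,0,0,0],
    [0,0,0,-0.8,0,0,0],
    [0,0,0,-1.0,0,0,0],
    [0,0,0,-1.2,0,0,0],
    [0,0,0,-1.4,0,0,0],
    [0,0,0,-1.6,0,0,0],
    [0,0,0,-1.8,0,0,0],
    [0,0,0,-2.0,0,0,0],
  ],
)

```text
time: 5.42
tcp_pos: [481.3, 80.3, 50.3]
ee_rot: [[-0.993, -0.114, -0.003], [-0.114, 0.993, -0.0], [0.003, 0.0, -1.0]]
wrist_force: [-5.4, -0.7, 4.0]
finger_gap: 0.007
finger_force: 2.6
```

servo_tool(
  series=[
    [0,0,0,-0.15,0,0,0],
    [0,0,0,-0.3,0,0,0],
    [0,0,0,-0.45,0,0,0],
    [0,0,0,-0.6,0,0,0],
    [0,0,0,-0.75,0,0,0],
    [0,0,0,-0.9,0,0,0],
    [0,0,0,-1.05,0,0,0],
    [0,0,0,-1.2,0,0,0],
  ],
)

```text
time: 6.08
tcp_pos: [494.3, 81.7, 50.4]
ee_rot: [[-0.993, -0.114, -0.0], [-0.114, 0.993, 0.0], [0.0, 0.0, -1.0]]
wrist_force: [-3.2, -0.7, 0.5]
finger_gap: 0.005
finger_force: 1.6
```

```bash
python3 - <<'E'
from h import *
p=r.capture("top")
cv2.imwrite("pics/t2.png",cv2.resize(p["color"][140:285,195:345],None,fx=4,fy=4,interpolation=cv2.INTER_CUBIC))
for q in("tray","tray_lip"):print(q,[(round(d["score"],2),np.round(d["pixel"],1)) for d in r.spot_point(q,p)[:1]])
E
```

```text
tray [(0.72, array([265.8, 214.1]))]
tray_lip []
```

View pics/t2.png

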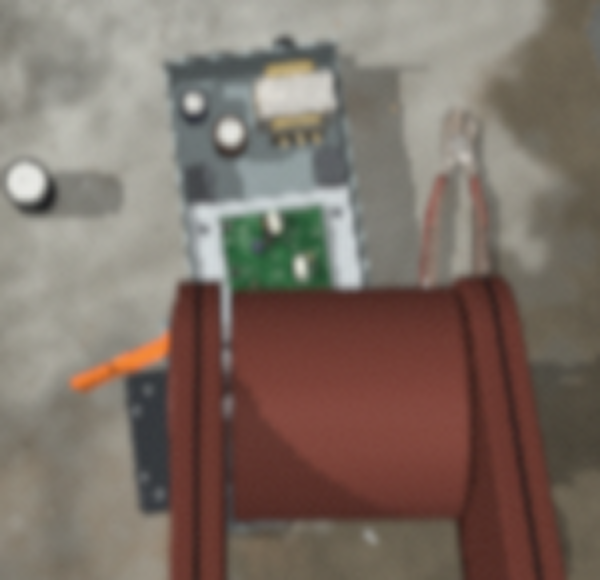

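The tray's far edge now lies at row ~205 left / 190 right in the crop. From the notch positions (217/202 before), about 8 mm remains.

servo_tool(
  series=[
    [0,0,0,-0.07,0,0,0],
    [0,0,0,-0.14,0,0,0],
    [0,0,0,-0.21,0,0,0],
    [0,0,0,-0.28,0,0,0],
    [0,0,0,-0.35,0,0,0],
    [0,0,0,-0.42,0,0,0],
    [0,0,0,-0.49,0,0,0],
  ],
)

```text
time: 6.82
tcp_pos: [499.1, 82.2, 50.5]
ee_rot: [[-0.993, -0.114, -0.0], [-0.114, 0.993, -0.0], [0.0, 0.0, -1.0]]
wrist_force: [-2.1, -0.6, -0.2]
finger_gap: 0.003
finger_force: 1.3
```

servo_tool(
  series=[
    [0,0,0,-0.06,0,0,0],
    [0,0,0,-0.12,0,0,0],
    [0,0,0,-0.18,0,0,0],
    [0,0,0,-0.24,0,0,0],
    [0,0,0,-0.3,0,0,0],
  ],
)

```text
time: 7.23
tcp_pos: [500.7, 82.4, 50.5]
ee_rot: [[-0.993, -0.114, -0.003], [-0.114, 0.993, -0.001], [0.003, -0.0, -1.0]]
wrist_force: [-10.3, -2.1, 7.3]
finger_gap: 0.005
finger_force: 5.2
```

servo_tool(
  series=[
    [0,0,0,-0.05,0,0,0],
    [0,0,0,-0.1,0,0,0],
    [0,0,0,-0.15,0,0,0],
    [0,0,0,-0.2,0,0,0],
  ],
)

```text
time: 7.57
tcp_pos: [501.6, 82.4, 50.4]
ee_rot: [[-0.993, -0.114, -0.006], [-0.114, 0.993, -0.001], [0.006, -0.0, -1.0]]
wrist_force: [-10.8, -2.3, 9.9]
finger_gap: 0.008
finger_force: 5.8
```

Force rose to about 11 N at the predicted place. Backing off to look.

servo_tool(
  series=[
    [0,0,0,0.3,0,0,0],
    [0,0,0,1,0,0,0],
    [0,0,0,2.5,0,-1,0],
    [0,0,0,3,0,-3,0],
    [0,0,0,3,0,-6,0],
    [0,0,0,3,0,-10,0],
    [0,0,0,0,13,-12,0],
    [0,0,0,0,13,-12,0],
    [0,0,0,0,13,-12,0],
    [0,0,0,0,13,-12,0],
    [0,0,0,0,13,-12,0],
  ],
)

```text
time: 8.48
tcp_pos: [490.0, 214.8, 171.7]
ee_rot: [[-0.993, -0.118, 0.003], [-0.118, 0.993, 0.002], [-0.003, 0.001, -1.0]]
wrist_force: [0.2, -0.1, -0.5]
finger_gap: 0.008
finger_force: 0.0
```

```bash
python3 - <<'E'
from h import *
P=[r.capture("scene"),r.capture("top")]
a=P[0]["color"][145:280,180:340];b=P[1]["color"][145:280,180:340]
cv2.imwrite("pics/d3.png",cv2.resize(np.hstack([a,b]),None,fx=2.5,fy=2.5,interpolation=cv2.INTER_CUBIC))
s=r.state();print(s["time"],s["tcp_pos"],s["wrist_force"])
q=np.load("p.npy");c,sn=np.cos(q[2]),np.sin(q[2])
for p in P:
  for n in("tray","tray_lip","lever_tab"):print(n,[(round(d["score"],2),np.round(d["pixel"],1)) for d in r.spot_point(n,p)[:1]])
  for L in((-70,44,58),(-70,-44,58),(-70,44,64),(60,50,27),(60,-50,27)):print(L,proj(p,[q[0]+c*L[0]-sn*L[1],q[1]+sn*L[0]+c*L[1],L[2]]))
E
```

```text
8.5833 [489.03062281 211.75482223 170.2822623 ] [ 0.07751773 -0.95358443  0.16985737]
tray [(0.95, array([266. , 207.8]))]
tray_lip [(0.85, array([241.5, 220.2]))]
lever_tab [(0.55, array([202.1, 189.6]))]
(-70, 44, 58) [224.51136121 205.78954327]
(-70, -44, 58) [262.69211794 224.09654912]
(-70, 44, 64) [224.34384611 203.37827774]
(60, 50, 27) [261.14886289 183.18252042]
(60, -50, 27) [301.4593175  200.41164307]
tray [(0.77, array([267.1, 212.4]))]
tray_lip [(0.64, array([268.6, 238. ]))]
lever_tab []
(-70, 44, 58) [250.90757245 240.09314589]
(-70, -44, 58) [288.14580526 235.43091357]
(-70, 44, 64) [250.87972208 239.98446138]
(60, 50, 27) [242.20789799 188.68218719]
(60, -50, 27) [282.10157567 183.73579185]
```

View pics/d3.png

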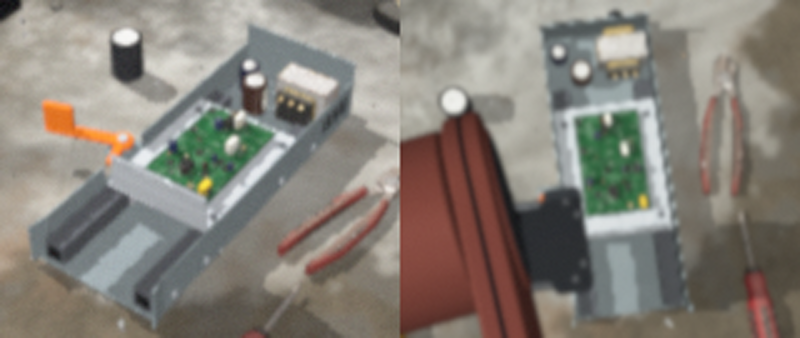

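The tray sits low between the walls: the lip's top-left at (110,163) is now below the wall line, where before it was above. So it has dropped. The lever is still open with its tab at (58,118). Next, move behind the tab.

servo_tool(
  series=[
    [0,0,-0.1,-2.5,-0.3,0,0],
    [0,0,-0.2,-5.9,-0.3,0,0],
    [0,0,-0.316,-5.9,-0.3,2,0],
    [0,0,-0.316,-5.9,-0.3,6,0],
    [0,0,-0.316,-5.9,-0.3,9,0],
    [0,0,-0.316,-5.9,-0.3,11,0],
    [0,0,-0.316,-5.9,-0.3,12,0],
    [0,0,-0.316,-5.9,-0.3,12,0],
    [0,0,-0.316,-5.9,-0.3,12,0],
  ],
)

```text
time: 9.63
tcp_pos: [548.5, 215.4, 50.9]
ee_rot: [[-0.909, -0.417, -0.0], [-0.417, 0.909, -0.0], [0.0, -0.0, -1.0]]
wrist_force: [-0.6, -1.2, -0.1]
finger_gap: 0.003
finger_force: 0.0
```

```bash
python3 - <<'E'
from h import *
P=[r.capture("scene")]
cv2.imwrite("pics/e4.png",cv2.resize(P[0]["color"][145:280,180:340],None,fx=4,fy=4,interpolation=cv2.INTER_CUBIC))
s=r.state();t=s["tcp_pos"];R=np.array(s["ee_rot"]);print(s["time"],t,s["wrist_force"],np.round(R,3).tolist())
# arc: finger centre in world and tool-frame shifts for lever angle th
q=np.load("p.npy");piv=np.array([546.2,154.1])
for th in np.arange(1.2,-0.11,-.1):
    a=np.pi-th+q[2];u=np.array([np.cos(a),np.sin(a)]);n=np.array([u[1],-u[0]])
    w=piv+55*u+12.5*n;d=np.array([w[0]-t[0],w[1]-t[1],0]);print(round(th,2),np.round(w,1),"turn",round(-(np.arctan2(-n[1],-n[0])-np.arctan2(R[1,0],R[0,0])+np.pi)%(2*np.pi)-np.pi,3),"cm",np.round(R.T@d/10,2))
E
```

```text
9.6833 [549.39755094 215.72584376  52.06936032] [ 0.21978696 -0.14902919  0.18393696] [[-0.909, -0.417, 0.002], [-0.417, 0.909, 0.0], [-0.002, -0.0, -1.0]]
1.2 [531.6 208.6] turn -0.055 cm [ 1.91  0.09 -0.  ]
1.1 [526.3 206.9] turn -0.155 cm [ 2.47  0.16 -0.01]
1.0 [521.1 204.6] turn -0.255 cm [ 3.04  0.17 -0.01]
0.9 [516.2 201.9] turn -0.355 cm [ 3.6   0.12 -0.01]
0.8 [511.6 198.6] turn -0.455 cm [ 4.15  0.02 -0.01]
0.7 [507.3 194.9] turn -0.555 cm [ 4.69 -0.14 -0.01]
0.6 [503.4 190.8] turn -0.655 cm [ 5.22 -0.35 -0.01]
0.5 [500.  186.4] turn -0.755 cm [ 5.72 -0.61 -0.01]
0.4 [497.  181.6] turn -0.855 cm [ 6.19 -0.92 -0.01]
0.3 [494.5 176.6] turn -0.955 cm [ 6.63 -1.27 -0.01]
0.2 [492.5 171.3] turn -1.055 cm [ 7.03 -1.67 -0.01]
0.1 [491.  165.8] turn -1.155 cm [ 7.38 -2.1  -0.02]
-0.0 [490.1 160.3] turn -1.255 cm [ 7.7  -2.57 -0.02]
-0.1 [489.8 154.6] turn -1.355 cm [ 7.96 -3.07 -0.02]
```

View pics/e4.png

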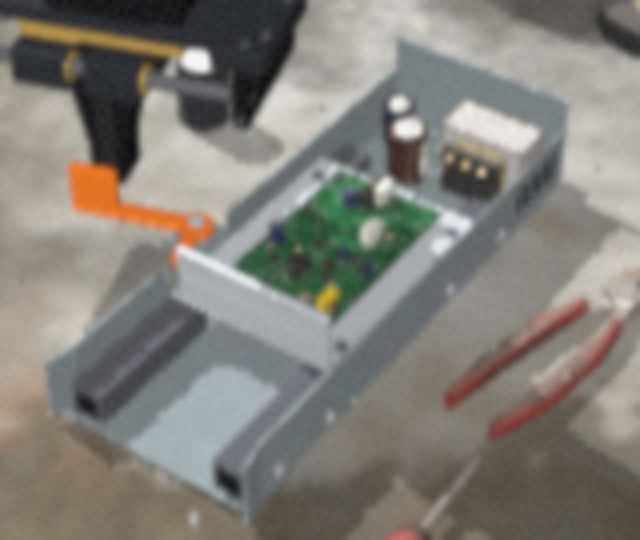

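The finger stands behind the tab at (115,160), clear of the capacitor, and the tray lies flat. Sweeping the lever along its arc.

servo_tool(
  series=[
    [0,0,0,0.7,0,0,0],
    [0,0,0,1.3,0,0,0],
    [0,0,-0.055,1.9,0.1,0,0],
    [0,0,-0.155,2.5,0.15,0,0],
    [0,0,-0.255,3.0,0.15,0,0],
    [0,0,-0.355,3.6,0.1,0,0],
    [0,0,-0.455,4.15,0,0,0],
    [0,0,-0.555,4.7,-0.15,0,0],
    [0,0,-0.655,5.2,-0.35,0,0],
    [0,0,-0.755,5.7,-0.6,0,0],
  ],
)

```text
time: 10.52
tcp_pos: [499.4, 186.6, 52.1]
ee_rot: [[-0.371, -0.929, 0.003], [-0.929, 0.371, 0.001], [-0.002, -0.003, -1.0]]
wrist_force: [2.1, 0.7, 1.2]
finger_gap: 0.002
finger_force: 0.5
```

servo_tool(
  series=[
    [0,0,-0.1,0.56,0.1,0,0],
    [0,0,-0.2,1.1,0.15,0,0],
    [0,0,-0.3,1.7,0.15,0,0],
    [0,0,-0.4,2.25,0.05,0,0],
    [0,0,-0.45,2.5,0,0,0],
  ],
)

```text
time: 10.93
tcp_pos: [470.7, 211.2, 43.0]
ee_rot: [[-0.044, -0.998, 0.051], [-0.994, 0.038, -0.105], [0.102, -0.055, -0.993]]
wrist_force: [0.4, -0.3, -0.1]
finger_gap: 0.003
finger_force: 0.0
```

servo_tool(
  series=[
    [0,0,-0.02,0.1,0,0,0],
    [0,0,-0.04,0.2,0,0,0],
    [0,0,-0.05,0.3,0,0,0],
    [0,0,-0.05,0.4,0,0,0],
  ],
)

```text
time: 11.27
tcp_pos: [467.3, 215.7, 40.7]
ee_rot: [[-0.012, -0.998, 0.056], [-0.993, 0.005, -0.12], [0.12, -0.057, -0.991]]
wrist_force: [0.2, 0.2, -0.9]
finger_gap: 0.002
finger_force: 0.0
```

The arm strayed from the path, probably at a joint limit. Checking.

```bash
python3 - <<'E'
from h import *
s=r.state();print(s["time"],s["joint_pos"],s["tcp_pos"],np.round(s["ee_rot"],3).tolist(),s["wrist_force"])
P=[r.capture("scene"),r.capture("top")]
a=P[0]["color"][145:280,180:340];b=P[1]["color"][145:280,180:340]
cv2.imwrite("pics/f5.png",cv2.resize(np.hstack([a,b]),None,fx=2.5,fy=2.5,interpolation=cv2.INTER_CUBIC))
E
```

```text
11.2667 [  20.86001621   11.73835054  111.98074976   -9.17192104   56.04782451
 -153.55861678] [467.30920135 215.68368145  40.70726062] [[-0.012, -0.998, 0.056], [-0.993, 0.005, -0.12], [0.12, -0.057, -0.991]] [ 0.20596376  0.21561558 -0.86874151]
```

View pics/f5.png

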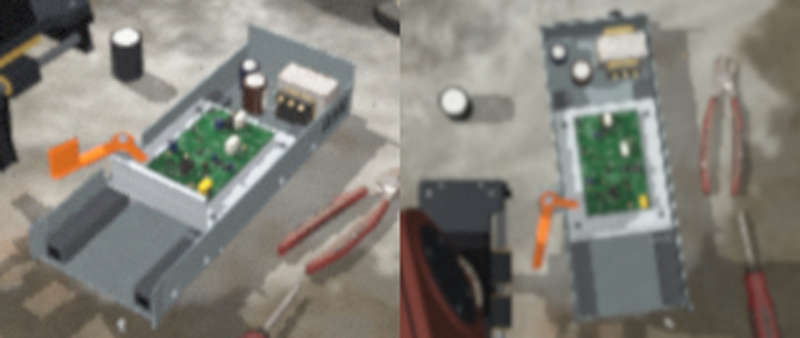

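```bash
python3 - <<'E'
from h import *
from scipy.spatial.transform import Rotation as Ro
s=r.state();R=np.array(s["ee_rot"]);Rd=np.array([[-.9935,-.1136,0],[-.1136,.9935,0],[0,0,-1]])
print(Ro.from_matrix(R.T@Rd).as_rotvec(), R.T@(np.array([467,216,130])-s["tcp_pos"])/10, R.T@(np.array([488,203,130])-s["tcp_pos"])/10)
E
```

```text
[-0.13374166 -0.05683961  1.44558925] [ 0.99226934 -0.46848902 -8.87443498] [ 2.25672853 -2.57233817 -8.60064361]
```

servo_tool(
  series=[
    [0,0,0,0.5,-0.25,-4,0],
    [-0.13,-0.06,1.446,1.0,-0.5,-8.9,0],
    [-0.13,-0.06,1.446,1.0,-0.5,-8.9,0],
    [-0.13,-0.06,1.446,1.0,-0.5,-8.9,0],
    [-0.13,-0.06,1.446,2.3,-2.6,-8.6,0],
    [-0.13,-0.06,1.446,2.3,-2.6,-8.6,0],
    [-0.13,-0.06,1.446,2.3,-2.6,-8.6,0],
    [-0.13,-0.06,1.446,2.3,-2.6,-8.6,0],
    [-0.13,-0.06,1.446,2.3,-2.6,-8.6,0],
    [-0.13,-0.06,1.446,2.3,-2.6,-8.6,0],
    [-0.13,-0.06,1.446,2.3,-2.6,-8.6,0],
    [-0.13,-0.06,1.446,2.3,-2.6,-8.6,0],
    [-0.13,-0.06,1.446,2.3,-2.6,-8.6,0],
    [-0.13,-0.06,1.446,2.3,-2.6,-8.6,0],
    [-0.13,-0.06,1.446,2.3,-2.6,-8.6,0],
  ],
)

```text
time: 12.62
tcp_pos: [488.3, 202.4, 130.0]
ee_rot: [[-0.993, -0.116, 0.004], [-0.116, 0.993, -0.0], [-0.004, -0.001, -1.0]]
wrist_force: [-0.2, 0.4, 0.1]
finger_gap: 0.004
finger_force: 0.0
```

servo_tool(
  series=[
    [0,0,0,0,0,3,0],
    [0,0,0,0,0,6,0],
    [0,0,0,0,0,8,0],
    [0,0,0,0,0,8,0],
    [0,0,0,0,-0.5,8,0],
    [0,0,0,0,-1.0,8,0],
    [0,0,0,0,-1.5,8,0],
    [0,0,0,0,-2.0,8,0],
    [0,0,0,0,-2.4,8,0],
    [0,0,0,0,-2.8,8,0],
  ],
)

```text
time: 13.45
tcp_pos: [492.2, 174.7, 50.9]
ee_rot: [[-0.993, -0.114, 0.006], [-0.114, 0.993, 0.0], [-0.006, -0.0, -1.0]]
wrist_force: [-0.6, 0.7, -0.8]
finger_gap: 0.004
finger_force: 0.4
```

servo_tool(
  series=[
    [0,0,0,0,-0.2,0,0],
    [0,0,0,0,-0.4,0,0],
    [0,0,0,0,-0.6,0,0],
  ],
)

```text
time: 13.7
tcp_pos: [492.3, 169.0, 50.1]
ee_rot: [[-0.993, -0.114, 0.004], [-0.114, 0.993, -0.0], [-0.004, -0.001, -1.0]]
wrist_force: [0.4, 0.8, -0.1]
finger_gap: 0.006
finger_force: 0.3
```

servo_tool(
  series=[
    [0,0,0,0,-0.2,0,0],
    [0,0,0,0,-0.4,0,0],
    [0,0,0,0,-0.6,0,0],
  ],
)

```text
time: 13.95
tcp_pos: [492.7, 163.0, 49.8]
ee_rot: [[-0.993, -0.115, 0.004], [-0.115, 0.993, -0.0], [-0.004, -0.001, -1.0]]
wrist_force: [-0.1, 0.3, 1.1]
finger_gap: 0.007
finger_force: 0.4
```

servo_tool(
  series=[
    [0,0,0,0,-0.1,0,0],
    [0,0,0,0,-0.2,0,0],
    [0,0,0,0,-0.3,0,0],
  ],
)

```text
time: 14.2
tcp_pos: [492.8, 161.9, 49.9]
ee_rot: [[-0.994, -0.114, 0.004], [-0.114, 0.994, 0.003], [-0.004, 0.003, -1.0]]
wrist_force: [-1.6, 12.5, 0.0]
finger_gap: 0.006
finger_force: 6.3
```

Hard stop felt at 12.5 N. Retreating and checking.

servo_tool(
  series=[
    [0,0,0,0,0.5,0,0],
    [0,0,0,0,2.5,0,0],
    [0,0,0,0,4,-3,0],
    [0,0,0,0,6,-7,0],
    [0,0,0,0,9,-10,0],
    [0,0,0,0,13,-12,0],
    [0,0,0,0,17,-12,0],
    [0,0,0,0,20,-12,0],
    [0,0,0,0,20,-12,0],
    [0,0,0,0,20,-12,0],
  ],
)

```text
time: 15.03
tcp_pos: [469.3, 360.5, 169.8]
ee_rot: [[-0.993, -0.118, 0.005], [-0.118, 0.993, -0.001], [-0.005, -0.001, -1.0]]
wrist_force: [-1.6, -0.5, -0.9]
finger_gap: 0.003
finger_force: 0.0
```

```bash
python3 - <<'E'
from h import *
s=r.state();print(s["time"],s["tcp_pos"],s["wrist_force"])
P=[r.capture("scene"),r.capture("top")]
a=P[0]["color"][145:280,180:340];b=P[1]["color"][145:280,180:340]
cv2.imwrite("pics/g6.png",cv2.resize(np.hstack([a,b]),None,fx=2.5,fy=2.5,interpolation=cv2.INTER_CUBIC))
E
```

```text
15.0333 [469.30821608 360.48612622 169.78151173] [-1.56471796 -0.53245559 -0.8767708 ]
```

View pics/g6.png

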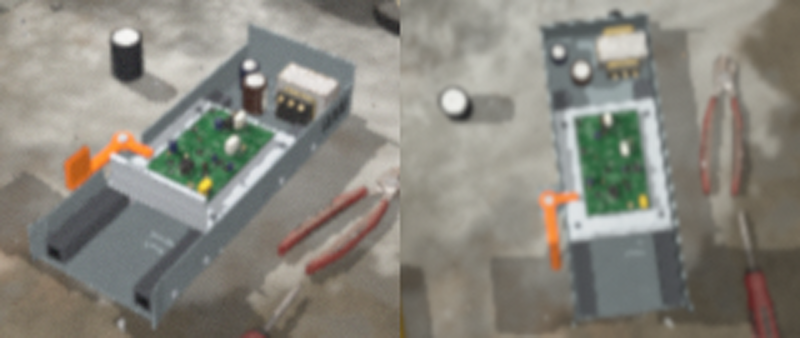

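The lever's tail lies along the wall, from (548,200) to (555,265), parallel to the chassis. The nose lies over the tray's edge at (572,197), the tray is flat, and the loose things are where they were.

```bash
python3 -c "
from plant import r
print(r.hand_in())"
```

```text
the job is handed in; nothing more can be done
None
```

I handed the job in after about 15 s of robot time. The tray is seated in its notches and the lever is pushed shut to its stop. The last pictures show the tray flat, the lever's nose over its edge and the loose things unmoved; the hand-in returned no verdict.

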